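# Lower the ratchet steady onto the stone

## Task

The carver's red bench stand has a raised ratchet arm that is to steady the pale stone block for carving. Press the yellow paddle on top of the arm to free its pawl and, keeping it pressed, push the arm gently down past the teeth until its rubber pad presses on top of the stone, then let go and move clear. Only push with the fingertips and lift nothing, do not touch or shift the stone, and leave the other things on the bench where they are.

Things in the scene. Friction and masses are not known exactly. Their poses are not given: they have to be found in the camera images.
- stand: fixed red stand: base plate 140 x 400 x 12 mm (-190 to +210 mm in its y), at the +y end an upright with a toothed steel wheel (radius 75 mm) and the arm's hinge. Origin on the bench on the plate's centre line; y axis points from the stone to the upright, z up.
- pivot (a point): centre of the arm's hinge, 130 mm above the bench, at y = +160 mm on the stand's centre line; the hinge line is the stand's x axis. The arm reaches from here towards the stand's -y and swings in the vertical plane x = 0 of the stand.
- steady (a joint): arm hinge, rad: 0 = arm 0.65 above level; grows going down; 0.65 = level, where the pad meets the stone (range -0.08 to 0.75). Stiff (1.9 N m): the arm stays where left; paddle fully down, it takes up to about 12 N at the paddle to push down. Teeth 0.12 rad apart block going down (after up to 0.12 rad of play) unless the paddle is nearly fully pressed. Raising is not blocked.
- paddle (a joint): paddle hinge on the arm, rad: 0 = up (sprung), 0.14 = fully pressed, flat along the arm; in between when the pawl rides on a tooth. The pawl clears the teeth beyond about 0.11. Full press takes about 5 N at press; let go, it springs back.
- press (a point): where to press: upper face of the yellow paddle (38 mm wide, 85 long, 5 thick), on its centre line, 55 mm from its hinge end, 30 mm from its free end. z axis = normal of the face, -y axis = towards the arm's tip. Fully pressed, this point is 175 mm along the arm from the pivot and 15.5 mm above the arm's middle line; pressing moves it 7.7 mm.
- pad (a point): middle of the underside of the black rubber pad (36 mm across) near the arm's tip: 250 mm along the arm from the pivot, 30 mm below the arm's middle line. The arm is a dark steel bar 24 mm wide, 20 mm high, 280 mm long, its middle line through the pivot.
- stone: pale grey-green stone block, 100 x 85 x 88 mm tall, about 1.9 kg, standing loose on the base plate (12 mm above the bench) under the pad; origin at the centre of its underside. Its top lies 100 mm above the bench.
- chisel_a: large chisel: dark steel bar about 190 x 16 x 10 mm lying flat near the stand; bystander
- chisel_b: small chisel: dark steel bar about 170 x 10 x 10 mm lying flat near the stand; bystander
- bat: wooden striking bat, 200 x 42 x 42 mm, lying near the stand; bystander
- marker: white and blue marker pen, 130 x 13 mm, lying near the stand; bystander
- figure: small dark stone seated figure, 90 mm wide, 105 mm tall, standing near the stand; bystander
- offcut: dark grey stone block 70 x 75 x 110 mm tall, standing at the robot's right; bystander
- rubstone: small brick-red rubbing stone 55 x 30 x 18 mm lying on the stand's base plate under the arm; bystander
Not all that is in view belongs to the job. Of the things that look like the stone, the smallest one is meant.

How it is judged:
By the outcome, as a careful person would: the job done as asked, in the order asked, and still so for the second after the job is handed in, with the robot touching nothing.
It also fails if it takes over 38 s, if anything falls off the work surface, if the arm or the gripper's body presses on something with over 40 N, if the wrist force passes 120 N, or if a joint passes its speed limit or range.

## Robot

A 6-joint arm with a two-finger parallel gripper is mounted at the origin on the work surface. World frame = base frame: x ahead of the robot, y to its left, z up, the work surface at z = 0. Lengths are in m, angles in rad, forces in N, time in s.
With the tool pointing down it reaches from about 0.325 to 0.775 m from the base axis. Payload 5.5 kg.
Tool frame: the origin (TCP) lies at the very end of the fingers, on their centre line; the grasp point (between the pads) lies 19 mm behind it (grip_depth is the distance from the TCP to the grasp point, in m); z points along the fingers, y is the line along which they close (so a half turn about z gives the same grasp; the last joint's range is limited). The gripper opens to 85 mm and grips with 20 to 120 N. Pads are 22 mm wide; open, the fingers measure 114 mm over their backs; the gripper's body (76 mm by 85 mm) begins 54 mm behind the grasp point. The pads swing forward as they close: fully open they stand 13 mm farther back than shut.
Start: joints at [-1.402, 0.091, 1.231, -0, 1.82, -0.057], TCP at [0.134, -0.585, 0.208] pointing down, gripper open.
Joint ranges: [-2.87, 2.87], [-0.86, 2.18], [0.17, 2.46], [-1.51, 4.65], [0.06, 2.69], [-2.65, 2.65]. Speed limits (rad/s): [2.57, 2.57, 3.01, 3.14, 3.14, 3.14].

## Interface

Orientations are given as a unit quaternion [w, x, y, z].
In Python, from station import state, capture, hand_in, grip_depth gives the robot as it stands.
- The arm moves only by the tool arm_command, never from a script. Its argument "steps" is a list of rows, each an object with "claw": the finger opening in m, from 0 to 0.0854; "translation": the shift along the tool's x, y, z in m, a list of three; "twist": the turn about the tool's z in degrees. In form: [{"claw": claw, "translation": [tx, ty, tz], "twist": twist}, ...]. A call has 1 to 10 rows; each row is the pose to reach, as a shift and turn from the pose commanded when the call began, along the tool's axes at that moment; what a row does not reach only later rows make up. A row lasts 1/10 s, in which the tool goes at most 50 mm and 8.59 degrees, less where a joint would pass 70% of its speed; a pose out of reach is approached as far as the arm can. A call with a gripper value outside its range is refused whole. The fingers move at their own pace and stop on an object; "newtons" is the grip in N (left out, the last holds). Time passes only in rows, so rows that repeat a pose let the fingers close. It gives the time, the measured TCP pose, the force, the opening and the grip force at its end, in the units of the state.
- state(): the state, without advancing time (a new reading comes with each control period).
- capture(name): name is "scene" or "top" or "wrist"; returns a dict with "frame" (420x560x3 uint8, red, green, blue), "fx", "fy", "cx", "cy" (pixels), "R" (3x3) and "t" (3): a world point X has camera coordinates R X + t; the wrist camera has in their place "hand_eye" (4x4, takes a point from camera to tool coordinates, whose origin is the TCP and whose axes are the flange's). Camera axes: x right, y down, z forward; pixel columns grow to the right and rows downward; lengths in m; the calibration is good to about 2 mm. A picture is of the moment at which its call begins: read the wrist's pose just before it. There is no depth.
- hand_in(): hands the job in; it is judged then, once.
The state is a dict: "t": time; "joints": joint angles; "qvel": joint speeds; "joint_efforts": joint torques, N m; "eef_pos": TCP position; "eef_rot": TCP orientation; "contact_force": force on the tool from outside, world axes, zero at the start; "torque": the same for the moment, N m; "grip_width": finger opening in m; "grasp_force": force on a finger pad.
Only numpy, scipy, OpenCV 4.12 (cv2) and the standard library are available. Lean on these libraries where they do the work, as an engineer would, in place of code of your own. Each camera call takes 0.05 s, during which the arm holds its last target. There are 200 camera calls.

## Working session

There is one attempt and no reset: what is moved stays moved. The work goes in short steps, Python scripts to look and compute and a tool call to move; the robot and the scene stay as the last step left them, time stands still between calls to the robot, and variables do not carry over. Pictures are saved under pics/ and viewed, at most 11 in all, crops included, and the job is handed in when it is done.

Besides the shell and the picture viewer there is one more tool, called after "Request:" as a command line: name --argument value ..., lists and objects as JSON in quotes. arm_command: Moves the arm, as the interface text tells. Its arguments: {"type":"object","properties":{"steps":{"type":"array","items":{"type":"object","properties":{"claw":{"type":"number"},"translation":{"type":"array","items":{"type":"number"}},"twist":{"type":"number"}}}},"newtons":{"type":"number"}},"required":["steps"]}

```bash
mkdir -p pics; python3 - <<'E'
from station import *
import cv2,pickle,numpy as np
s=state();print(s['eef_pos'],s['eef_rot'],s['t'],grip_depth)
d={n:capture(n) for n in("scene","top")}
pickle.dump(d,open('d.pkl','wb'))
for n in d:
    cv2.imwrite(f'pics/{n}.png',cv2.cvtColor(d[n]['frame'],cv2.COLOR_RGB2BGR)); print(n,-d[n]['R'].T@d[n]['t'],d[n]['fx'])
E
```

```text
[ 0.13427647 -0.58446664  0.20725529] [-9.55509394e-04  9.93633227e-01  1.12659201e-01 -4.61847313e-05] 0.0 0.0187
scene [ 1.28898439 -0.0944782   0.75956563] 378.9019428847506
top [ 0.40284045 -0.0898012   1.35435797] 408.57727696295353
```

View pics/scene.png

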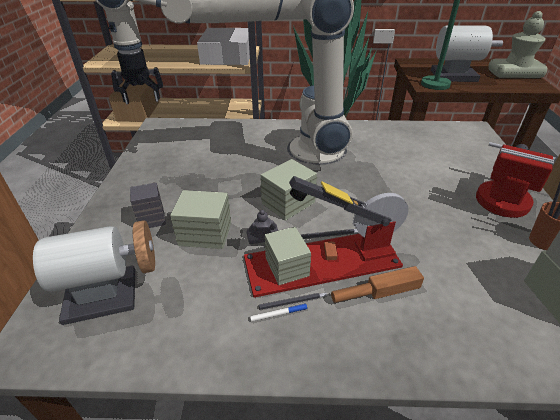

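View pics/top.png

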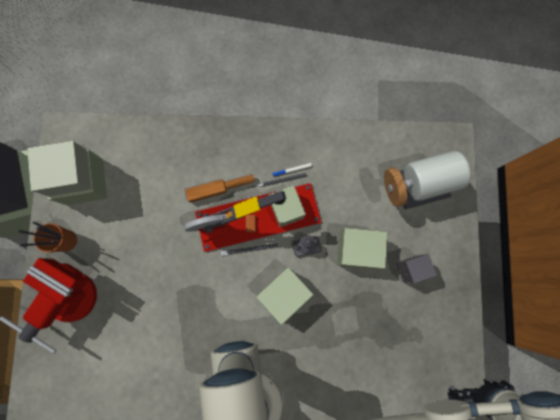

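The block on the plate (scene 288,255; top 290,205) is the smallest candidate. The other lookalikes are at scene (200,218), scene (287,188) and top (52,165). The arm is raised with its yellow paddle at scene (336,192) / top (246,207). The other red object, at top (60,295), is a vice-like thing and not the stand.

```bash
cat >h.py <<'E'
import cv2,pickle,numpy as np
def ray(c,u,v):
    return -c['R'].T@c['t'], c['R'].T@np.array([(u-c['cx'])/c['fx'],(v-c['cy'])/c['fy'],1])
def onz(c,u,v,z):
    o,d=ray(c,u,v); return o+d*(z-o[2])/d[2]
def onplane(c,u,v,p,n):
    o,d=ray(c,u,v); return o+d*((p-o)@n)/(d@n)
def tri(c1,a,c2,b):
    o1,d1=ray(c1,*a);o2,d2=ray(c2,*b)
    s=np.linalg.lstsq(np.c_[d1,-d2],o2-o1,rcond=None)[0]
    p,q=o1+s[0]*d1,o2+s[1]*d2; return (p+q)/2,np.linalg.norm(p-q)
def proj(c,X):
    k=c['R']@X+c['t']; return c['fx']*k[0]/k[2]+c['cx'],c['fy']*k[1]/k[2]+c['cy']
def mask(f,name):
    h=cv2.cvtColor(f,cv2.COLOR_RGB2HSV);H,S,V=cv2.split(h)
    m=((H>22)&(H<34)&(S>170)&(V>100)) if name=='y' else (((H<5)|(H>174))&(S>190)&(V>50))
    return m.astype(np.uint8)
def blob(m,near):
    n,l,st,ce=cv2.connectedComponentsWithStats(m)
    k=[i for i in range(1,n) if st[i,4]>25]
    i=min(k,key=lambda i:np.hypot(*(ce[i]-near))); return (l==i).astype(np.uint8),ce[i],st[i]
E
python3 - <<'E'
from h import *
d=pickle.load(open('d.pkl','rb'));T,S=d['top'],d['scene']
yt,ct,_=blob(mask(T['frame'],'y'),(246,207));ys,cs,_=blob(mask(S['frame'],'y'),(336,192))
print('paddle',ct,cs,yt.sum(),ys.sum(),tri(T,ct,S,cs))
for nm,c,m in(('top',T,yt),('scene',S,ys)): print(nm,cv2.minAreaRect(np.argwhere(m)[:,::-1].astype(np.float32)))
m=mask(T['frame'],'r');m[:170]=0;m[265:]=0;m[:,:180]=0;m[:,340:]=0
r=cv2.boxPoints(cv2.minAreaRect(np.argwhere(m)[:,::-1].astype(np.float32)));print(r)
P=np.array([onz(T,*p,.012) for p in r]);print(P.round(4),[np.linalg.norm(P[i]-P[i-1]).round(3) for i in range(4)])
m2=mask(S['frame'],'r');m2[:200]=0;m2[300:]=0;m2[:,:230]=0;m2[:,420:]=0
a=T['frame'][160:270,170:350];b=S['frame'][150:310,230:440]
a=cv2.resize(a,None,fx=3.3,fy=3.3,interpolation=2);b=cv2.resize(b,(594,453),interpolation=2)[:, :]
cv2.imwrite('pics/ct.png',a[...,::-1]);cv2.imwrite('pics/cs.png',b[...,::-1])
E
```

```text
Traceback (most recent call last):
  File "h.py", line 21, in blob
    i=min(k,key=lambda i:np.hypot(*(ce[i]-near))); return (l==i).astype(np.uint8),ce[i],st[i]
ValueError: min() iterable argument is empty
```

```bash
python3 - <<'E'
from h import *
d=pickle.load(open('d.pkl','rb'))
for n,p in(('top',(246,207)),('scene',(336,192)),('top',(230,230)),('scene',(280,285)),('scene',(375,240)),('top',(309,195))):
    h=cv2.cvtColor(d[n]['frame'],cv2.COLOR_RGB2HSV);print(n,p,h[p[1],p[0]-3:p[0]+4:3].tolist())
E
sed -i "s/(H>22)&(H<34)&(S>170)&(V>100)/(H>18)\&(H<34)\&(S>150)\&(V>90)/; s/(S>190)&(V>50)/(S>170)\&(V>50)/" h.py
cat > m.py <<'E'
from h import *
d=pickle.load(open('d.pkl','rb'));T,S=d['top'],d['scene']
a=T['frame'][160:270,170:350];b=S['frame'][150:310,230:440]
a=cv2.resize(a,None,fx=3.3,fy=3.3,interpolation=2);b=cv2.resize(b,(594,453),interpolation=2)
cv2.imwrite('pics/ct.png',a[...,::-1]);cv2.imwrite('pics/cs.png',b[...,::-1])
yt,ct,_=blob(mask(T['frame'],'y'),(246,207));ys,cs,_=blob(mask(S['frame'],'y'),(336,192))
print('paddle',ct,cs,yt.sum(),ys.sum(),tri(T,ct,S,cs))
for nm,c,m in(('top',T,yt),('scene',S,ys)): print(nm,cv2.minAreaRect(np.argwhere(m)[:,::-1].astype(np.float32)))
m=mask(T['frame'],'r');m[:170]=0;m[265:]=0;m[:,:180]=0;m[:,340:]=0
r=cv2.boxPoints(cv2.minAreaRect(np.argwhere(m)[:,::-1].astype(np.float32)));print(r)
P=np.array([onz(T,*p,.012) for p in r]);print(P.round(4),[np.linalg.norm(P[i]-P[i-1]).round(3) for i in range(4)])
E
python3 m.py
```

```text
top (246, 207) [[26, 255, 205], [26, 255, 205], [26, 255, 206]]
scene (336, 192) [[24, 152, 221], [24, 154, 219], [23, 157, 217]]
top (230, 230) [[2, 223, 87], [2, 223, 87], [1, 226, 88]]
scene (280, 285) [[0, 190, 153], [1, 168, 126], [1, 196, 129]]
scene (375, 240) [[0, 194, 88], [0, 182, 94], [0, 194, 92]]
top (309, 195) [[2, 231, 157], [2, 232, 155], [2, 227, 154]]
paddle [246.16253444 207.06887052] [336.35454545 192.53181818] 363 220 (array([0.58969275, 0.0090194 , 0.22969416]), np.float64(0.0002058457726907845))
top ((246.11529541015625, 207.01072692871094), (14.187183380126953, 26.821022033691406), 68.74949645996094)
scene ((336.4000244140625, 192.70001220703125), (37.11872863769531, 7.155416965484619), 26.56505012512207)
[[194.70589 211.82353]
 [310.70587 182.82353]
 [320.52942 222.11766]
 [204.52942 251.11766]]
[[ 0.6053  0.1985  0.012 ]
 [ 0.7143 -0.1854  0.012 ]
 [ 0.5819 -0.22    0.012 ]
 [ 0.4761  0.1588  0.012 ]] [np.float64(0.135), np.float64(0.399), np.float64(0.137), np.float64(0.393)]
```

View pics/ct.png

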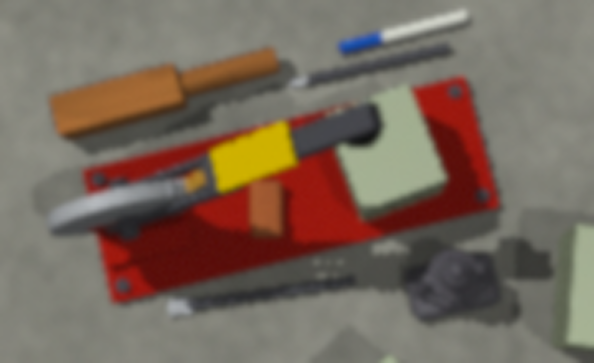

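View pics/cs.png

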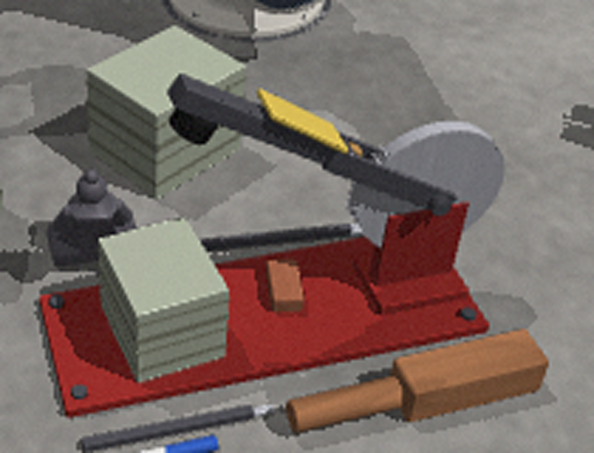

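The crops confirm it: the small stone stands on the plate under the black pad. The paddle is raised at its tip-side end (scene crop 300,120) and the figure and chisels are clear of the arm. The plate measures 137 x 399 mm (140 x 400 given). The paddle centroid is 1 mm off the stand's centre plane, and its 163 mm radius from the pivot fits, putting the arm about 0.53 rad above level. Next I rise and close the fingers.

Request:
arm_command --newtons 30 --steps '[{"claw": 0,"translation": [0,0,-0.05],"twist": 0},{"claw": 0,"translation": [0,0,-0.1],"twist": 0},{"claw": 0,"translation": [0,0,-0.15],"twist": 0},{"claw": 0,"translation": [0.575,-0.476,-0.15],"twist": -2.8},{"claw": 0,"translation": [0.575,-0.476,-0.15],"twist": -2.8},{"claw": 0,"translation": [0.575,-0.476,-0.15],"twist": -2.8},{"claw": 0,"translation": [0.575,-0.476,-0.15],"twist": -2.8},{"claw": 0,"translation": [0.575,-0.476,-0.15],"twist": -2.8},{"claw": 0,"translation": [0.575,-0.476,-0.15],"twist": -2.8},{"claw": 0,"translation": [0.575,-0.476,-0.15],"twist": -2.8}]'

```text
t: 1.1
eef_pos: [0.3479, -0.3051, 0.358]
eef_rot: [-0.0, 0.991, 0.137, -0.0]
contact_force: [1.6, -0.8, 0.4]
grip_width: -0.0001
grasp_force: 0.0
```

Request:
arm_command --steps '[{"claw": 0,"translation": [0.317,-0.236,0],"twist": 0},{"claw": 0,"translation": [0.317,-0.236,0],"twist": 0},{"claw": 0,"translation": [0.317,-0.236,0],"twist": 0},{"claw": 0,"translation": [0.317,-0.236,0],"twist": 0},{"claw": 0,"translation": [0.317,-0.236,0],"twist": 0},{"claw": 0,"translation": [0.317,-0.236,0],"twist": 0},{"claw": 0,"translation": [0.317,-0.236,0],"twist": 0},{"claw": 0,"translation": [0.317,-0.236,0],"twist": 0},{"claw": 0,"translation": [0.317,-0.236,0],"twist": 0},{"claw": 0,"translation": [0.317,-0.236,0],"twist": 0}]'

```text
t: 2.1
eef_pos: [0.5886, 0.0071, 0.3568]
eef_rot: [-0.0, 0.99, 0.138, -0.001]
contact_force: [-0.3, -0.1, -0.3]
grip_width: -0.0003
grasp_force: 0.0
```

```bash
python3 - <<'E'
from station import *
from h import *
s=state();w=capture('wrist');pickle.dump((s,w),open('w.pkl','wb'))
cv2.imwrite('pics/w1.png',w['frame'][...,::-1]);print(s['eef_pos'],s['eef_rot'],w['hand_eye'],w['fx'])
E
```

```text
[0.58860395 0.00712734 0.35679219] [-1.24663850e-04  9.90449030e-01  1.37871594e-01 -1.45817351e-03] [[ 3.08004520e-04 -9.55464685e-01 -2.95105304e-01  7.47513705e-02]
 [ 9.99999607e-01  4.89868262e-05  8.85105122e-04 -4.85685896e-04]
 [-8.31230414e-04 -2.95105461e-01  9.55464325e-01 -1.66788531e-01]
 [ 0.00000000e+00  0.00000000e+00  0.00000000e+00  1.00000000e+00]] 322.9330213231776
```

View pics/w1.png

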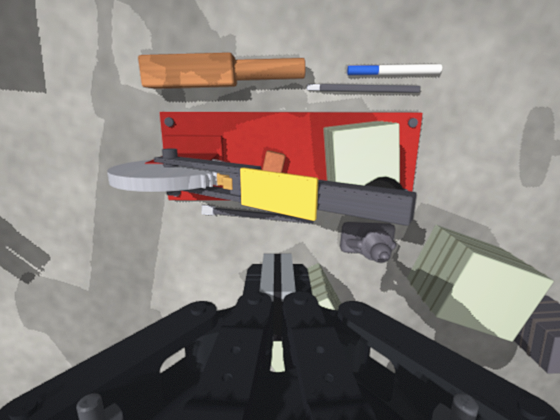

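The wrist view shows the yellow paddle (279,193), level with the plate, and the closed fingertips (278,270), which measure about 17 mm across. I'll refine the paddle position from the wrist and top views.

```bash
python3 - <<'E'
from h import *
from scipy.spatial.transform import Rotation as Ro
d=pickle.load(open('d.pkl','rb'));T,S=d['top'],d['scene'];s,w=pickle.load(open('w.pkl','rb'))
q=s['eef_rot'];M=np.eye(4);M[:3,:3]=Ro.from_quat([q[1],q[2],q[3],q[0]]).as_matrix();M[:3,3]=s['eef_pos']
C=np.linalg.inv(M@w['hand_eye']);w['R']=C[:3,:3];w['t']=C[:3,3]
m,c,_=blob(mask(w['frame'],'y'),(279,193));ct=blob(mask(T['frame'],'y'),(246,207))[1];cs=blob(mask(S['frame'],'y'),(336,192))[1]
u=np.array([-.271,.9626]);o=np.array([.5971,-.0216])
# plate corners in wrist
P=[onz(w,*p,.012)[:2] for p in((160,112),(421,112),(409,208))];print('plate',np.round([[(p-o)@[u[1],-u[0]],(p-o)@u] for p in P],4))
for a,b,x,y in((T,w,ct,c),(S,w,cs,c),(T,S,ct,cs)):
    p,e=tri(a,x,b,y);print(p.round(4),e.round(4),'stand x,y',((p[:2]-o)@[u[1],-u[0]]).round(4),((p[:2]-o)@u).round(4))
for p in((240.5,187),(317,200)): # paddle end middles on plane x=0
    X=onplane(w,*p,np.array([*o,0]),np.array([u[1],-u[0],0]));print('end',((X[:2]-o)@u).round(4),X[2].round(4))
E
```

```text
plate [[ 0.0691  0.2079]
 [ 0.0701 -0.1879]
 [-0.0823 -0.1886]]
[0.5896 0.0071 0.2343] 0.0035 stand x,y 0.0005 0.0297
[0.5898 0.007  0.2304] 0.0038 stand x,y 0.0007 0.0295
[0.5897 0.009  0.2297] 0.0002 stand x,y 0.0012 0.0315
end 0.0666 0.2099
end -0.0039 0.2571
```

Plate corners agree with the model within 2 mm and the TCP is on the centre line, so I descend to just above the paddle.

Request:
arm_command --steps '[{"claw": 0,"translation": [0,0,0.05],"twist": 0},{"claw": 0,"translation": [0,0,0.085],"twist": 0},{"claw": 0,"translation": [0,0,0.105],"twist": 0},{"claw": 0,"translation": [0,0,0.11],"twist": 0},{"claw": 0,"translation": [0,0,0.113],"twist": 0},{"claw": 0,"translation": [0,0,0.116],"twist": 0},{"claw": 0,"translation": [0,0,0.118],"twist": 0},{"claw": 0,"translation": [0,0,0.118],"twist": 0}]'

```text
t: 2.95
eef_pos: [0.5885, 0.0061, 0.2413]
eef_rot: [0.0, 0.991, 0.137, 0.001]
contact_force: [1.0, 0.1, 0.1]
grip_width: -0.0
grasp_force: 0.0
```

Request:
arm_command --steps '[{"claw": 0,"translation": [0,0,0.002],"twist": 0},{"claw": 0,"translation": [0,0,0.004],"twist": 0},{"claw": 0,"translation": [0,0,0.006],"twist": 0},{"claw": 0,"translation": [0,0,0.006],"twist": 0}]'

```text
t: 3.35
eef_pos: [0.5881, 0.0063, 0.2338]
eef_rot: [-0.0, 0.991, 0.137, -0.0]
contact_force: [-0.2, 1.3, -0.0]
grip_width: 0.0001
grasp_force: 0.0
```

Request:
arm_command --steps '[{"claw": 0,"translation": [0,0,0.002],"twist": 0},{"claw": 0,"translation": [0,0,0.003],"twist": 0},{"claw": 0,"translation": [0,0.001,0.004],"twist": 0},{"claw": 0,"translation": [0,0.001,0.005],"twist": 0}]'

```text
t: 3.75
eef_pos: [0.5885, 0.0052, 0.2293]
eef_rot: [0.0, 0.991, 0.137, -0.0]
contact_force: [-0.3, 1.2, 0.2]
grip_width: -0.0001
grasp_force: 0.0
```

Request:
arm_command --steps '[{"claw": 0,"translation": [0,0.001,0.002],"twist": 0},{"claw": 0,"translation": [0,0.002,0.004],"twist": 0},{"claw": 0,"translation": [0,0.002,0.005],"twist": 0},{"claw": 0,"translation": [0,0.002,0.005],"twist": 0}]'

```text
t: 4.15
eef_pos: [0.5889, 0.0033, 0.224]
eef_rot: [-0.0, 0.991, 0.137, -0.0]
contact_force: [0.6, -0.7, -0.1]
grip_width: -0.0001
grasp_force: 0.0
```

```bash
python3 - <<'E'
from station import *
from h import *
s=state();a=capture('scene')['frame'][140:270,230:440];
cv2.imwrite('pics/c2.png',cv2.resize(a,None,fx=3.5,fy=3.5,interpolation=2)[...,::-1]);print(s['eef_pos'],s['contact_force'])
E
```

```text
[0.58894658 0.00329956 0.22403812] [ 0.62616705 -0.71839262 -0.06434594]
```

View pics/c2.png

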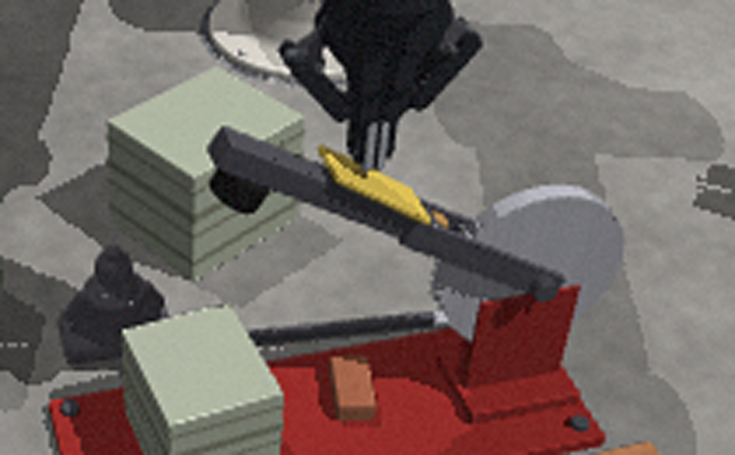

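The picture shows the closed fingertips, bottom end near crop (375,168), on or just above the paddle's face; the arm hasn't moved. I'll compare this with the projection.

```bash
python3 - <<'E'
from h import *
d=pickle.load(open('d.pkl','rb'));S=d['scene']
X=np.array([.5889,.0033,.224]);
for dx in (-.011,0,.011):
    print(np.subtract(proj(S,X+[dx*.963,dx*.271,0]),(230,140))*3.5)
m=blob(mask(S['frame'],'y'),(336,192))[0]
r=np.argwhere(m)[:,::-1];h=cv2.approxPolyDP(cv2.convexHull(r.astype(np.int32)),1.5,True)[:,0];print((h-[230,140])*3.5)
# corners expected: stand y,z of paddle surface for phi, tilt, x=+-19
u=np.array([-.271,.9626]);o=np.array([.5971,-.0216]);xs=np.array([.9626,.271])
for phi in(.45,.5,.55):
  hinge=np.array([.16-.12*np.cos(phi)+.0155*np.sin(phi),.13+.12*np.sin(phi)+.0155*np.cos(phi)]);t=phi+.14
  for L in(0,.085):
    p=hinge+L*np.array([-np.cos(t),np.sin(t)])
    print(phi,L,p.round(4),[(np.subtract(proj(S,np.array([*(o+p[0]*u+k*xs),p[1]])),(230,140))*3.5).round(0) for k in(-.019,.019)])
E
```

```text
[357.20432635 180.136278  ]
[362.88808436 189.8533253 ]
[368.67964459 199.75467308]
[[427.  220.5]
 [339.5 182. ]
 [318.5 147. ]
 [409.5 189. ]]
0.45 0 [0.0587 0.1962] [array([395., 199.]), array([416., 233.])]
0.45 0.085 [-0.0119  0.2434] [array([301., 159.]), array([320., 193.])]
0.5 0 [0.0621 0.2011] [array([400., 193.]), array([421., 227.])]
0.5 0.085 [-0.0061  0.2519] [array([310., 147.]), array([329., 181.])]
0.55 0 [0.0658 0.2059] [array([406., 187.]), array([427., 220.])]
0.55 0.085 [2.0e-04 2.6e-01] [array([320., 136.]), array([340., 170.])]
```

```bash
python3 - <<'E'
from station import *
from h import *
d=pickle.load(open('d.pkl','rb'));S=d['scene'];f=capture('scene')['frame'];d['scene2']=f;pickle.dump(d,open('d.pkl','wb'))
df=(np.abs(f.astype(int)-S['frame']).sum(2)>60)
for r in range(176,204): print(r,''.join('#' if x else '.' for x in df[r,310:360]))
h=np.argwhere(blob(mask(f,'y'),(336,192))[0])[:,::-1];print(cv2.minAreaRect(h.astype(np.float32)),len(h))
E
```

```text
176 .......###################.###.##.#############...
177 .......###################.##..##.#############...
178 .......########.##########.##..##.##############..
179 .......##################..##.###################.
180 .......##################..##.####################
181 ......#####.#############..##..###################
182 ......#####.#############..##.####################
183 .......####.#######.#####..##.##.#################
184 ....##.####....####.#####..##.####################
185 .........###....#########.##...###################
186 ...........#.....########.##..####################
187 ..................#######.##.#####################
188 ..............##....########.#####################
189 ...............##....####...........##############
190 ...............##......##.............############
191 .......................................###########
192 ...........................#.............#########
193 ...........................................#######
194 .............................................#####
195 ..............................................####
196 ..............................................####
197 ...............................................###
198 ...............................................###
199 ...............................................###
200 .................................................#
201 ..................................................
202 ..................................................
203 ..................................................
((336.4320373535156, 192.64450073242188), (36.991119384765625, 7.07887601852417), 25.201122283935547) 206
```

The fingertips image about 5 px above the projected TCP, so they're still just short of contact, which agrees with the zero force. I continue down slowly.

Request:
arm_command --steps '[{"claw": 0,"translation": [0,0,0.002],"twist": 0},{"claw": 0,"translation": [0,0,0.004],"twist": 0},{"claw": 0,"translation": [0,0,0.006],"twist": 0},{"claw": 0,"translation": [0,0,0.006],"twist": 0}]'

```text
t: 4.65
eef_pos: [0.589, 0.0034, 0.2183]
eef_rot: [-0.0, 0.991, 0.137, 0.0]
contact_force: [-0.2, 0.0, -0.5]
grip_width: 0.0001
grasp_force: 0.3
```

Request:
arm_command --steps '[{"claw": 0,"translation": [0,0,0.002],"twist": 0},{"claw": 0,"translation": [0,0,0.004],"twist": 0},{"claw": 0,"translation": [0,0,0.006],"twist": 0},{"claw": 0,"translation": [0,0,0.006],"twist": 0}]'

```text
t: 5.05
eef_pos: [0.5895, 0.0032, 0.2139]
eef_rot: [0.0, 0.991, 0.137, 0.001]
contact_force: [-0.9, -0.0, 6.2]
grip_width: 0.0001
grasp_force: 2.5
```

```bash
python3 - <<'E'
from station import *
from h import *
d=pickle.load(open('d.pkl','rb'));S=d['scene'];s=state();f=capture('scene')['frame']
print(s['eef_pos'],s['contact_force'])
a=f[160:230,290:400];cv2.imwrite('pics/c3.png',cv2.resize(a,None,fx=7,fy=7,interpolation=2)[...,::-1])
h=np.argwhere(blob(mask(f,'y'),(336,192))[0])[:,::-1];print(cv2.minAreaRect(h.astype(np.float32)),len(h))
E
```

```text
[0.58954203 0.00319357 0.21389967] [-0.9349068  -0.01803439  6.21549395]
((335.9355773925781, 193.6675262451172), (36.68765640258789, 7.466763973236084), 21.037511825561523) 194
```

View pics/c3.png

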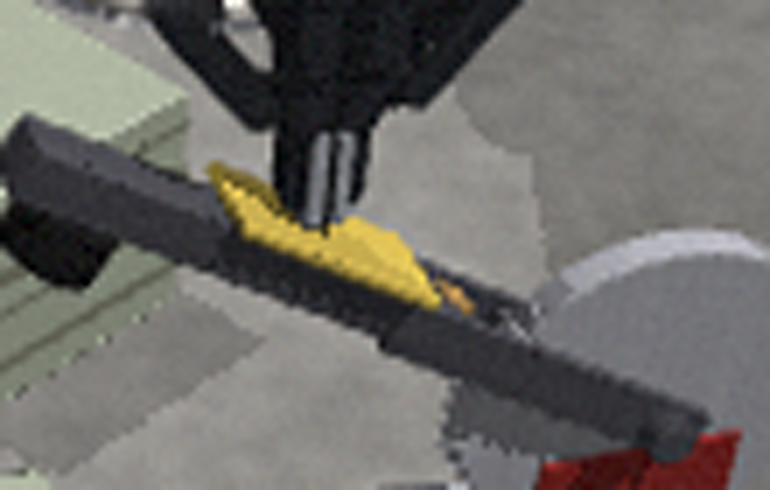

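The paddle is now pressed flat with 6 N, contact at crop (318,228). Before pushing I'll get the arm angle from the tip corner.

```bash
python3 - <<'E'
from h import *
d=pickle.load(open('d.pkl','rb'));S=d['scene']
u=np.array([-.271,.9626]);o=np.array([.5971,-.0216]);xs=np.array([.9626,.271])
def P(a,h,x,phi):
    y=.16-a*np.cos(phi)+h*np.sin(phi);z=.13+a*np.sin(phi)+h*np.cos(phi)
    return np.array([*(o+y*u+x*xs),z])
for phi in(.42,.46,.5,.54,.58):
    print(phi,'tip',[(np.subtract(proj(S,P(.28,h,x,phi)),(290,160))*7).round(0).tolist() for h,x in((.01,-.012),(.01,.012),(-.01,.012))],'root',[(np.subtract(proj(S,P(.0,h,.012,phi)),(290,160))*7).round(0).tolist() for h in(.01,-.01)], 'press',(np.subtract(proj(S,P(.175,.0155,0,phi)),(290,160))*7).round(0).tolist())
E
```

```text
0.42 tip [[-47.0, 202.0], [-28.0, 247.0], [-53.0, 297.0]] root [[663.0, 392.0], [634.0, 434.0]] press [249.0, 271.0]
0.46 tip [[-31.0, 175.0], [-12.0, 219.0], [-40.0, 269.0]] root [[664.0, 392.0], [633.0, 433.0]] press [260.0, 255.0]
0.5 tip [[-14.0, 147.0], [5.0, 191.0], [-25.0, 241.0]] root [[665.0, 392.0], [632.0, 433.0]] press [272.0, 239.0]
0.54 tip [[4.0, 120.0], [24.0, 163.0], [-8.0, 213.0]] root [[666.0, 392.0], [631.0, 433.0]] press [285.0, 223.0]
0.58 tip [[24.0, 92.0], [45.0, 136.0], [9.0, 185.0]] root [[666.0, 393.0], [631.0, 433.0]] press [299.0, 208.0]
```

The arm is about 0.56 rad above level, with contact about 167 mm out. I now follow the arc gently.

Request:
arm_command --steps '[{"claw": 0,"translation": [0,0.001,0.003],"twist": 0},{"claw": 0,"translation": [0,0.003,0.007],"twist": 0},{"claw": 0,"translation": [0,0.006,0.011],"twist": 0},{"claw": 0,"translation": [0,0.0085,0.015],"twist": 0},{"claw": 0,"translation": [0,0.0115,0.02],"twist": 0},{"claw": 0,"translation": [0,0.0145,0.0255],"twist": 0}]'

```text
t: 5.7
eef_pos: [0.5938, -0.011, 0.1889]
eef_rot: [0.001, 0.991, 0.137, 0.002]
contact_force: [0.2, -0.5, 6.9]
grip_width: -0.0002
grasp_force: 3.3
```

```bash
python3 - <<'E'
from station import *
from h import *
s=state();f=capture('scene')['frame']
print(s['eef_pos'],s['contact_force'])
h=np.argwhere(blob(mask(f,'y'),(336,195))[0])[:,::-1];print(cv2.minAreaRect(h.astype(np.float32)),len(h))
a=f[160:230,290:400];cv2.imwrite('pics/c4.png',cv2.resize(a,None,fx=7,fy=7,interpolation=2)[...,::-1])
E
```

```text
[ 0.59377754 -0.01100256  0.18894322] [ 0.18768839 -0.50274157  6.88402016]
((329.5000305175781, 202.0), (36.980567932128906, 9.030138969421387), 10.619654655456543) 241
```

View pics/c4.png

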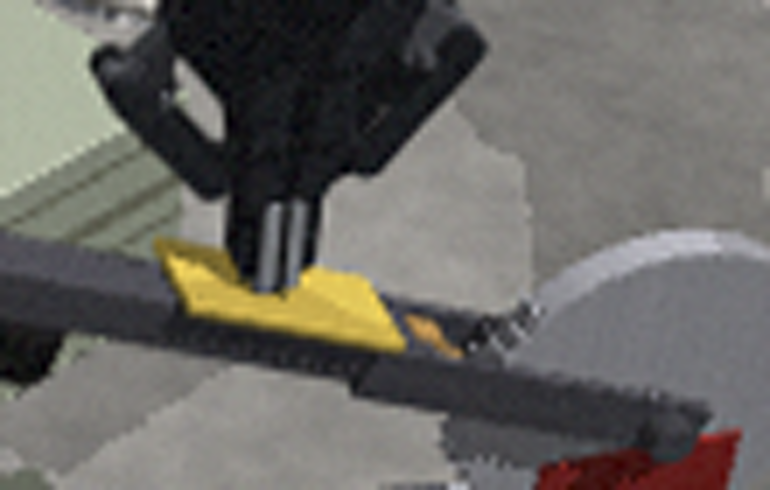

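The arm has come down with the paddle still flat, the tips mid-paddle at crop (270,288). I continue.

Request:
arm_command --steps '[{"claw": 0,"translation": [0,0.002,0.0045],"twist": 0},{"claw": 0,"translation": [0,0.0045,0.009],"twist": 0},{"claw": 0,"translation": [0,0.0065,0.0135],"twist": 0},{"claw": 0,"translation": [0,0.0085,0.018],"twist": 0},{"claw": 0,"translation": [0,0.01,0.0225],"twist": 0},{"claw": 0,"translation": [0,0.0115,0.027],"twist": 0},{"claw": 0,"translation": [0,0.013,0.0315],"twist": 0},{"claw": 0,"translation": [0,0.0143,0.036],"twist": 0},{"claw": 0,"translation": [0,0.0155,0.04],"twist": 0},{"claw": 0,"translation": [0,0.0165,0.044],"twist": 0}]'

```text
t: 6.75
eef_pos: [0.598, -0.0266, 0.1442]
eef_rot: [0.0, 0.991, 0.137, 0.001]
contact_force: [-0.3, 1.5, 6.4]
grip_width: -0.0003
grasp_force: 3.0
```

```bash
python3 - <<'E'
from station import *
from h import *
d=pickle.load(open('d.pkl','rb'));S=d['scene']
s=state();f=capture('scene')['frame']
print(s['eef_pos'],s['contact_force'])
a=f[170:290,230:400];cv2.imwrite('pics/c5.png',cv2.resize(a,None,fx=4.5,fy=4.5,interpolation=2)[...,::-1])
u=np.array([-.271,.9626]);o=np.array([.5971,-.0216])
for phi in(.0,.05,.1,.15):
    for A,h in((.175,.0155),(.25,-.03)):
        y=.16-A*np.cos(phi)+h*np.sin(phi);z=.13+A*np.sin(phi)+h*np.cos(phi);print(phi,A,(np.subtract(proj(S,np.array([*(o+y*u),z])),(230,170))*4.5).round())
E
```

```text
[ 0.59799678 -0.02657761  0.14415406] [-0.32148648  1.52717003  6.43635788]
0.0 0.175 [383. 237.]
0.0 0.25 [248. 322.]
0.05 0.175 [386. 225.]
0.05 0.25 [246. 306.]
0.1 0.175 [389. 212.]
0.1 0.25 [245. 289.]
0.15 0.175 [393. 199.]
0.15 0.25 [245. 272.]
```

View pics/c5.png

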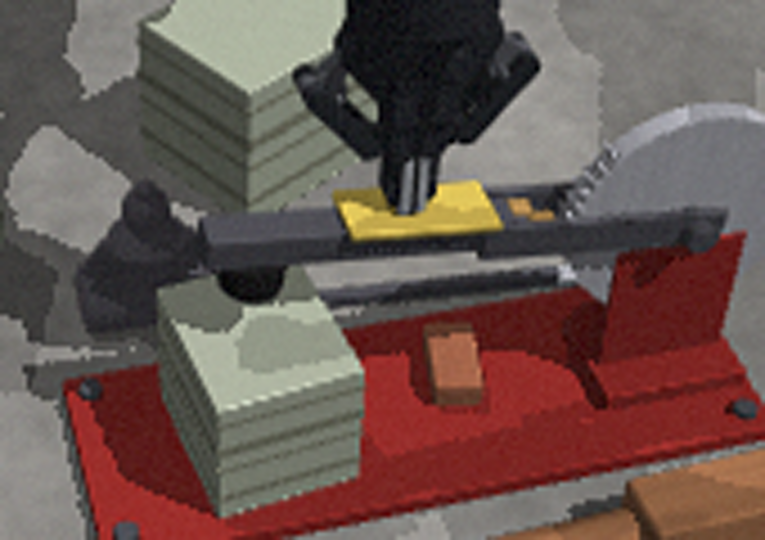

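Tips are mid-paddle at crop (410,208). The pad at (252,300) is still about 20 mm above the stone, so the arm is about 0.1 rad from level. I go slower now.

Request:
arm_command --steps '[{"claw": 0,"translation": [0,0.0007,0.003],"twist": 0},{"claw": 0,"translation": [0,0.0012,0.006],"twist": 0},{"claw": 0,"translation": [0,0.0017,0.009],"twist": 0},{"claw": 0,"translation": [0,0.002,0.011],"twist": 0},{"claw": 0,"translation": [0,0.0022,0.013],"twist": 0}]'

```text
t: 7.3
eef_pos: [0.5986, -0.0288, 0.1311]
eef_rot: [0.0, 0.991, 0.137, 0.001]
contact_force: [-0.5, 0.0, 6.2]
grip_width: -0.0001
grasp_force: 3.0
```

Request:
arm_command --steps '[{"claw": 0,"translation": [0,0.0001,0.0015],"twist": 0},{"claw": 0,"translation": [0,0.0002,0.003],"twist": 0},{"claw": 0,"translation": [0,0.0002,0.004],"twist": 0}]'

```text
t: 7.6
eef_pos: [0.5987, -0.0293, 0.1272]
eef_rot: [0.001, 0.991, 0.137, 0.001]
contact_force: [0.0, -1.8, 6.8]
grip_width: 0.0003
grasp_force: 3.0
```

Request:
arm_command --steps '[{"claw": 0,"translation": [0,0,0.001],"twist": 0},{"claw": 0,"translation": [0,0,0.002],"twist": 0}]'

```text
t: 7.8
eef_pos: [0.5988, -0.0295, 0.1253]
eef_rot: [0.001, 0.991, 0.137, 0.001]
contact_force: [0.4, -2.7, 6.5]
grip_width: 0.0002
grasp_force: 3.0
```

Request:
arm_command --steps '[{"claw": 0,"translation": [0,0,0.001],"twist": 0},{"claw": 0,"translation": [0,0,0.002],"twist": 0}]'

```text
t: 8.0
eef_pos: [0.5989, -0.0296, 0.1234]
eef_rot: [0.001, 0.991, 0.137, 0.001]
contact_force: [0.2, -1.7, 7.1]
grip_width: 0.0002
grasp_force: 3.1
```

Request:
arm_command --steps '[{"claw": 0,"translation": [0,0,0.001],"twist": 0},{"claw": 0,"translation": [0,0,0.002],"twist": 0}]'

```text
t: 8.2
eef_pos: [0.599, -0.0297, 0.1224]
eef_rot: [0.001, 0.991, 0.137, 0.002]
contact_force: [-2.2, -3.0, 12.4]
grip_width: -0.0001
grasp_force: 6.3
```

```bash
python3 - <<'E'
from station import *
from h import *
s=state();f=capture('scene')['frame']
print(s['eef_pos'],s['contact_force'])
a=f[170:290,230:400];cv2.imwrite('pics/c6.png',cv2.resize(a,None,fx=4.5,fy=4.5,interpolation=2)[...,::-1])
E
```

```text
[ 0.59897264 -0.0297329   0.12241574] [-2.19202022 -2.99887156 12.36802598]
```

View pics/c6.png

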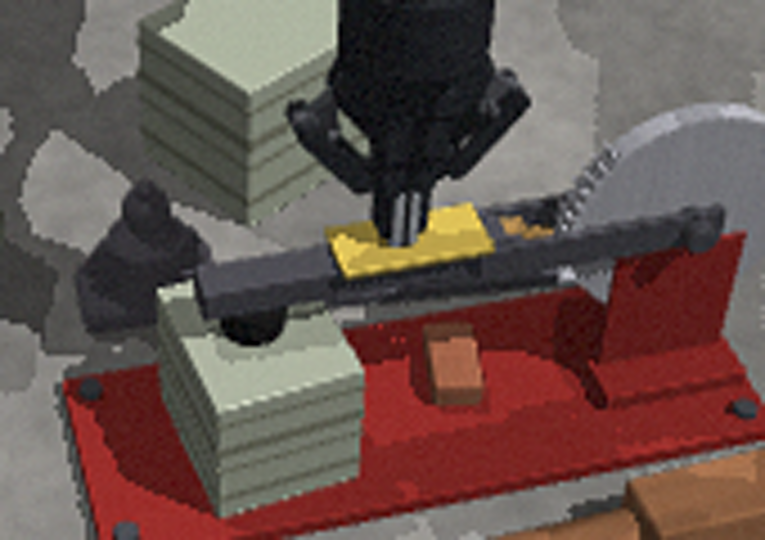

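The pad is on the stone at crop (252,330), the arm level, and the force has jumped to 12 N. The stone hasn't moved. I press a little more to seat the pad.

Request:
arm_command --steps '[{"claw": 0,"translation": [0,0,0.0008],"twist": 0},{"claw": 0,"translation": [0,0,0.0015],"twist": 0},{"claw": 0,"translation": [0,0,0.0015],"twist": 0}]'

```text
t: 8.55
eef_pos: [0.599, -0.0297, 0.1223]
eef_rot: [0.001, 0.991, 0.137, 0.002]
contact_force: [-3.1, -2.4, 14.7]
grip_width: -0.0
grasp_force: 7.3
```

Request:
arm_command --steps '[{"claw": 0,"translation": [0,0,0.0015],"twist": 0},{"claw": 0,"translation": [0,0,0.003],"twist": 0},{"claw": 0,"translation": [0,0,0.004],"twist": 0},{"claw": 0,"translation": [0,0,0.004],"twist": 0}]'

```text
t: 8.95
eef_pos: [0.5992, -0.0297, 0.122]
eef_rot: [0.002, 0.991, 0.137, 0.004]
contact_force: [-8.7, -2.1, 27.9]
grip_width: -0.0001
grasp_force: 13.6
```

Pressed firmly at 28 N, with the position holding. I let go straight up.

Request:
arm_command --steps '[{"claw": 0,"translation": [0,0,-0.004],"twist": 0},{"claw": 0,"translation": [0,0,-0.01],"twist": 0},{"claw": 0,"translation": [0,0,-0.025],"twist": 0},{"claw": 0,"translation": [0,0,-0.06],"twist": 0},{"claw": 0,"translation": [0,0,-0.11],"twist": 0},{"claw": 0,"translation": [0,0,-0.16],"twist": 0},{"claw": 0,"translation": [0,0,-0.2],"twist": 0},{"claw": 0,"translation": [0,0,-0.2],"twist": 0},{"claw": 0,"translation": [0,0,-0.2],"twist": 0}]'

```text
t: 9.85
eef_pos: [0.5984, -0.0287, 0.3156]
eef_rot: [0.0, 0.991, 0.137, 0.001]
contact_force: [0.7, 0.3, -1.5]
grip_width: -0.0005
grasp_force: 0.0
```

```bash
python3 - <<'E'
from station import *
from h import *
d=pickle.load(open('d.pkl','rb'))
s=state();f=capture('scene')['frame'];g=d['scene']['frame']
print(s['eef_pos'],s['contact_force'],s['t'])
a=f[170:330,230:430];cv2.imwrite('pics/c7.png',cv2.resize(a,None,fx=3.7,fy=3.7,interpolation=2)[...,::-1])
df=np.abs(f.astype(int)-g).sum(2)>70
for n,(x0,x1,y0,y1) in dict(stone_sides=(268,312,258,285),bat=(330,426,265,305),pen=(246,312,302,322),rub=(324,340,240,264),figure=(246,266,208,245)).items(): print(n,df[y0:y1,x0:x1].mean().round(3))
E
```

```text
[ 0.59843186 -0.02868427  0.31558335] [ 0.65620308  0.29106605 -1.4575041 ] 9.85
stone_sides 0.0
bat 0.073
pen 0.0
rub 0.068
figure 0.142
```

View pics/c7.png

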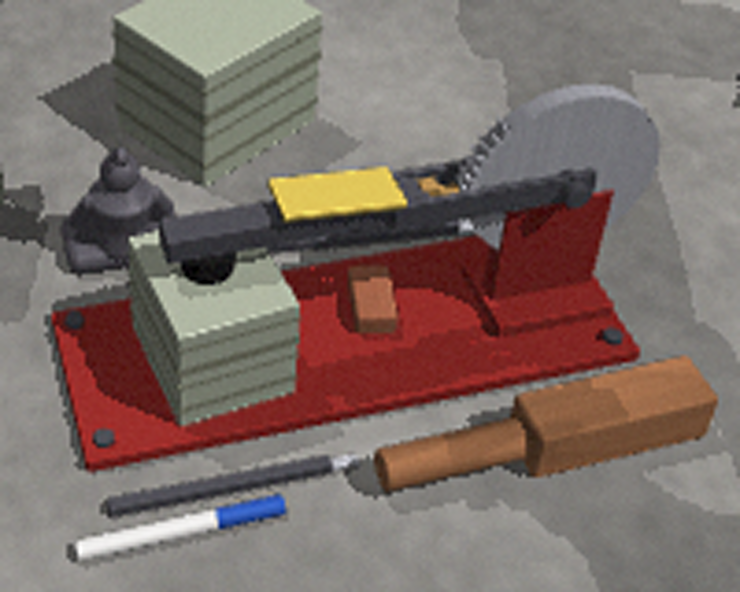

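The arm is level with its pad (207,262) on the stone, and the paddle has sprung back up (335,190). The stone and marker are pixel-unchanged. The small differences at the bat, rubstone and figure are shadows or occlusion. The robot is clear, so I hand in.

```bash
python3 -c "from station import *; print(hand_in())"
```

```text
the job is handed in; nothing more can be done
None
```

The job is handed in at about 10 s: I held the paddle pressed while pushing the ratchet arm down, its pad now rests on the stone, and the robot is clear; the last picture showed the stone and the other items near the stand unmoved.

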